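# Set out a stack of trinket boxes on the stall's display plinths

## Robot

A 6-joint arm with a two-finger parallel gripper is mounted at the origin on the work surface. World frame = base frame: x ahead of the robot, y to its left, z up, the work surface at z = 0. Lengths are in m, angles in degrees, forces in N, time in s.
With the tool pointing down it reaches from about 0.3 to 0.825 m from the base axis. Payload 5.4 kg.
Tool frame: the origin (TCP) lies at the very end of the fingers, on their centre line; the grasp point (between the pads) lies 19 mm behind it; z points along the fingers, y is the line along which they close (so a half turn about z gives the same grasp; the last joint's range is limited). The gripper opens to 92 mm and grips with 3 to 60 N. Pads are 20 mm wide; open, the fingers measure 128 mm over their backs; the gripper's body (75 mm by 189 mm) begins 69 mm behind the grasp point.
Start: joints at [58.665, 9.076, 91.501, -0, 79.423, -12.038], TCP at [0.19, 0.543, 0.215] pointing down, gripper open.
Joint ranges: [-166.64, 166.64], [-54.1, 131.32], [10.49, 154.53], [-73.88, 253.88], [9.74, 151.15], [-171.62, 171.62]. Speed limits (degrees/s): [147.25, 147.25, 180, 180, 180, 180].

## Interface

Orientations are given as a 3x3 rotation matrix whose columns are the frame's x, y, z axes.
In Python, from bench import arm gives the robot as it stands.
- The arm moves only by the tool apply_moves, never from a script. Its argument "moves" is a list of rows, each an object with "jaw": the closure, from -1 (fully open) to 1 (shut); "delta_pos": the shift along the tool's x, y, z in m, a list of three; "angular": the turn, a rotation vector about the tool's x, y, z in degrees, a list of three. A call has 1 to 12 rows; each row is the pose to reach, as a shift and turn from the pose commanded when the call began, along the tool's axes at that moment; what a row does not reach only later rows make up. A row lasts 1/10 s, in which the tool goes at most 50 mm and 8.59 degrees, less where a joint would pass 70% of its speed; a pose out of reach is approached as far as the arm can. A call with a gripper value outside its range is refused whole. The fingers move at their own pace and stop on an object; the grip force is fixed at half the most. Time passes only in rows, so rows that repeat a pose let the fingers close. It gives the time, the measured TCP pose, the force, the opening and the grip force at its end, in the units of the state.
- arm.sense(): the state, without advancing time (a new reading comes with each control period).
- arm.read_camera(name): name is "scene" or "top" or "wrist"; returns a dict with "frame" (400x640x3 uint8, red, green, blue), "vertical_fov" (degrees; the focal length in pixels is half the picture's height over the tangent of half this angle, whatever the lens; pixels are square), "cx", "cy" (the principal point, pixels), "R" (3x3) and "t" (3): a world point X has camera coordinates R X + t; the wrist camera has in their place "hand_eye" (4x4, takes a point from camera to tool coordinates, whose origin is the TCP and whose axes are the flange's). Camera axes: x right, y down, z forward; pixel columns grow to the right and rows downward; lengths in m; the calibration is good to about 2 mm. A picture is of the moment at which its call begins: read the wrist's pose just before it. There is no depth.
- arm.finish_job(): hands the job in; it is judged then, once.
The state is a dict: "clock": time; "qpos": joint angles; "qvel": joint speeds; "effort": joint torques, N m; "tcp_pos": TCP position; "tcp_rot": TCP orientation; "force": force on the tool from outside, world axes, zero at the start; "moment": the same for the moment, N m; "gripper_width": opening from 0.0 (shut) to 1.0 (fully open); "gripper_force": force on a finger pad.
Only numpy, scipy, OpenCV 4.12 (cv2) and the standard library are available. Lean on these libraries where they do the work, as an engineer would, in place of code of your own. Each camera call takes 0.05 s, during which the arm holds its last target. There are 200 camera calls.

## Task

Take the stack on the market stall apart piece by piece, leaving each piece where it stands as long as another is still on top of it. Set each piece upright in the middle of the wooden plinth of its own shape: the round tin on the round plinth, the hexagonal box on the hexagonal one, the oblong box lying along the oblong one, and the porcelain cat, gently, on the small square one. Tip nothing over and do not disturb the bowl, the big blue cat and the clay pot standing near by.

Things in the scene. Friction and masses are not known exactly. Their poses are not given: they have to be found in the camera images.
- oblong_box: Closed dark wooden box with brass hinges, 124 long (own x) x 62 wide (own y) x 36 mm high, about 0.3 kg, loose; origin at the centre of its underside, z up. It stands on the table as the bottom of the stack, at any yaw. On its flat top the hexagonal box and the round tin stand side by side, about 31 mm either way from its centre along its x, in either order.
- hex_box: Closed terracotta box, a regular hexagon in plan: 48 mm across flats (one pair of flats faces own +y and -y), 55 mm across corners (own x), 34 mm high, flat top, about 0.13 kg, loose; origin at the centre of its underside, z up. Starts on the oblong box with its x nearly along that box's x (either way round), about 10 mm from the round tin, so only the sides facing across the oblong box are free to grasp.
- round_tin: Closed round brass tin, 50 mm diameter, 34 mm high, flat top, about 0.15 kg, loose; origin at the centre of its underside, z up. Starts on the oblong box next to the hexagonal box.
- cat: Small white porcelain sitting cat, 66 mm tall, loose, about 0.09 kg; its body is a round column 32 mm in diameter from the foot to 34 mm up, with the narrower head above; it faces its own -x. Origin at the centre of its underside, z up. Starts standing on top of either the hexagonal box or the round tin.
- oblong_plinth: Pale wooden display plinth, fixed, oblong flat top 146 (own x) x 86 mm (own y), 20 mm high; origin at the centre of its underside, on the table.
- hex_plinth: Pale wooden display plinth, fixed, hexagonal flat top 72 mm across flats (one pair facing own +y and -y), 30 mm high; origin at the centre of its underside, on the table.
- round_plinth: Pale wooden display plinth, fixed, round flat top 74 mm in diameter, 40 mm high; origin at the centre of its underside, on the table.
- square_plinth: Pale wooden display plinth, fixed, small square flat top 58 x 58 mm, 50 mm high; origin at the centre of its underside, on the table.
Mind the look-alikes: they are no part of the job. What is shaped like the hex_box but turquoise is not meant.

How it is judged (in metres and radians):
At the end, for the whole second after the job is handed in: Each piece is released and at rest on its own plinth (cat on the square one): upright within 0.1 rad, underside within 4 mm of the plinth's top, centre within 14 mm of the plinth's centre seen from above; the oblong box's length along its plinth's within 0.2 rad, either way round (horizontal distance between cat and square_plinth below 0.014 m and z of cat in the frame of square_plinth between 0.046 and 0.054 m and angle between each of cat, hex_box, round_tin, oblong_box's own z axis and vertical below 0.1 rad and linear speed of each of cat, hex_box, round_tin, oblong_box below 0.02 m/s and horizontal distance between hex_box and hex_plinth below 0.014 m and z of hex_box in the frame of hex_plinth between 0.026 and 0.034 m and horizontal distance between round_tin and round_plinth below 0.014 m and z of round_tin in the frame of round_plinth between 0.036 and 0.044 m and horizontal distance between oblong_box and oblong_plinth below 0.014 m and z of oblong_box in the frame of oblong_plinth between 0.016 and 0.024 m and angle between the x axis of oblong_box and the x axis of oblong_plinth, either way round below 0.2 rad); the robot touches nothing.
It fails at once if the oblong box is moved more than 40 mm while a piece still stands on it (distance of oblong_box from where it was at the start of the episode above 0.04 m and (distance between any of hex_box, round_tin and oblong_box below 0.062 m or distance between cat and oblong_box below 0.09 m)).
It fails at once if a piece is tipped over (more than 0.7 rad) (angle between any of cat, hex_box, round_tin, oblong_box's own z axis and vertical above 0.7 rad).
It fails at once if two pieces are taken off together: the cat is carried away on the box or tin under it (that moved more than 40 mm with the cat still on it) ((distance of hex_box from where it was at the start of the episode above 0.04 m and distance between cat and hex_box below 0.045 m) or (distance of round_tin from where it was at the start of the episode above 0.04 m and distance between cat and round_tin below 0.045 m)).
It fails at once if the porcelain cat is banged down on its plinth (more than 40 N) (contact force between cat and square_plinth above 40 N).
It fails at once if the bowl, the big blue cat or the clay pot is moved more than 25 mm (distance of any of brass_bowl, blue_cat, clay_pot from where it was at the start of the episode above 0.025 m).
It also fails if it takes over 112 s, if anything falls off the work surface, if the arm or the gripper's body presses on something with over 40 N, if the wrist force passes 120 N, or if a joint passes its speed limit or range.

## Working session

There is one attempt and no reset: what is moved stays moved. The work goes in short steps, Python scripts to look and compute and a tool call to move; the robot and the scene stay as the last step left them, time stands still between calls to the robot, and variables do not carry over. Pictures are saved under pics/ and viewed, at most 14 in all, crops included, and the job is handed in when it is done.

Besides the shell and the picture viewer there is one more tool, called after ">>>" by a JSON object that holds its "fn" and its "kwargs". apply_moves: Moves the arm, as the interface text tells. Its arguments: {"type":"object","properties":{"moves":{"type":"array","items":{"type":"object","properties":{"jaw":{"type":"number"},"delta_pos":{"type":"array","items":{"type":"number"}},"angular":{"type":"array","items":{"type":"number"}}}}}},"required":["moves"]}

```bash
mkdir -p pics; ls
python3 - <<'E'
from bench import arm
import cv2,numpy as np,pickle
s=arm.sense();print(s['clock'],s['tcp_pos'],np.round(s['tcp_rot'],3))
for n in ['scene','top']:
    c=arm.read_camera(n);pickle.dump(c,open(n+'.pkl','wb'))
    cv2.imwrite(f'pics/{n}0.png',cv2.cvtColor(c['frame'],cv2.COLOR_RGB2BGR))
    print(n,c['vertical_fov'],c['cx'],c['cy'],np.round(-c['R'].T@c['t'],3))
E
```

```text
pics
0.0 [0.18970609 0.5421548  0.21362305] [[-0.944  0.33  -0.001]
 [ 0.33   0.944 -0.002]
 [ 0.    -0.002 -1.   ]]
scene 49.6401020135074 310.9327979546249 204.76389475824212 [ 1.112 -0.669  0.702]
top 50.01121278771814 320.66062276182004 201.30396889188194 [0.441 0.014 0.898]
```

View pics/scene0.png

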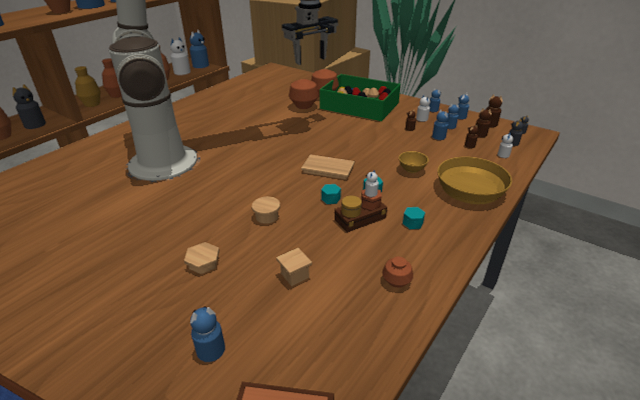

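View pics/top0.png

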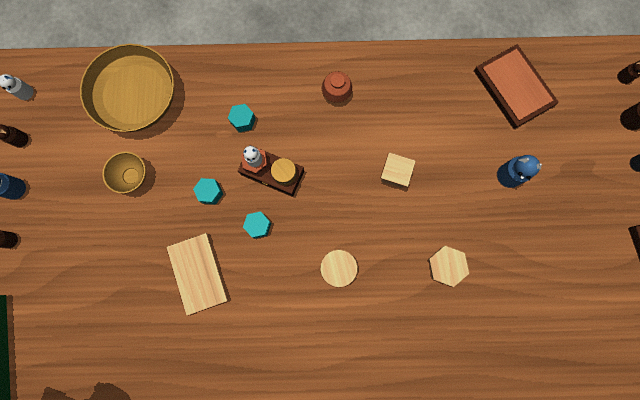

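The scene shows the cat on the terracotta hex box, with the brass tin beside it, on the dark box. In the top view the cat's head is at (251,155), the tin at (284,171), and the plinths are at: square (398,170), round (339,268), hex (449,266), oblong (197,274). The turquoise hexes are decoys. Next I'll segment the plinths and the stack.

```bash
cat > h.py <<'E'
import cv2,numpy as np,pickle
from bench import arm
def K(c): 
    f=c['frame'].shape[0]/2/np.tan(np.radians(c['vertical_fov']/2)); return f
def back(c,uv,z):
    """pixels -> world points on plane z"""
    uv=np.atleast_2d(uv).astype(float); f=K(c)
    d=np.c_[(uv[:,0]-c['cx'])/f,(uv[:,1]-c['cy'])/f,np.ones(len(uv))]@c['R']
    o=-c['R'].T@c['t']; return o+d*((z-o[2])/d[:,2])[:,None]
def proj(c,X):
    p=np.atleast_2d(X)@c['R'].T+c['t']; f=K(c)
    return np.c_[p[:,0]/p[:,2]*f+c['cx'],p[:,1]/p[:,2]*f+c['cy']]
def wrist():
    s=arm.sense(); c=arm.read_camera('wrist'); H=np.array(c['hand_eye'])
    T=np.eye(4);T[:3,:3]=s['tcp_rot'];T[:3,3]=s['tcp_pos'];W=np.linalg.inv(T@H)
    c['R']=W[:3,:3];c['t']=W[:3,3]; return s,c
def save(c,name,box=None,k=1):
    im=cv2.cvtColor(c['frame'],cv2.COLOR_RGB2BGR)
    if box: im=im[box[1]:box[3],box[0]:box[2]]
    cv2.imwrite('pics/'+name+'.png',cv2.resize(im,None,fx=k,fy=k,interpolation=cv2.INTER_CUBIC))
def blob(mask,seed,r=45):
    m=np.zeros_like(mask);u,v=seed;m[max(v-r,0):v+r,max(u-r,0):u+r]=mask[max(v-r,0):v+r,max(u-r,0):u+r]
    cs,_=cv2.findContours(m,cv2.RETR_EXTERNAL,cv2.CHAIN_APPROX_NONE)
    return max(cs,key=cv2.contourArea)[:,0]
E
python3 - <<'E'
from h import *
c=pickle.load(open('top.pkl','rb'));hsv=cv2.cvtColor(c['frame'],cv2.COLOR_RGB2HSV)
for n,s,z in [('sq',(398,170),.05),('rd',(339,268),.04),('hex',(449,266),.03),('ob',(197,274),.02)]:
    print(n,hsv[s[1],s[0]],hsv[s[1]+0,s[0]+60 if n!='ob' else 240])
    m=((hsv[...,2]>165)&(hsv[...,0]<30)).astype(np.uint8)
    p=blob(m,s,52); w=back(c,p,z)[:,:2].astype(np.float32)
    r=cv2.minAreaRect(w*1000); M=cv2.moments((w*10000).astype(np.int32).reshape(-1,1,2))
    print('  cen',M['m10']/M['m00']/1e4,M['m01']/M['m00']/1e4,'rect',np.round(r[0],1),np.round(r[1],1),round(r[2],1),'r',cv2.minEnclosingCircle(w*1000))
save(c,'stack0',(190,90,320,250),4)
E
```

```text
sq [ 20  92 224] [ 13 152 148]
  cen 0.7051851979298428 -0.14814696118256382 rect [ 685.7 -146.6] [213.8 129.3] 88.6 r ((719.174072265625, -147.41534423828125), 110.78085327148438)
rd [ 18 106 222] [ 12 163 136]
  cen 0.46071476256606775 -0.017767444245215577 rect [460.6 -17.1] [71.3 70.4] 88.7 r ((461.4945068359375, -17.958391189575195), 37.215576171875)
hex [ 19 102 217] [ 13 161 141]
  cen 0.4600923647901319 -0.23970850418199283 rect [ 460.4 -239.9] [81.3 73.2] 66.9 r ((459.91009521484375, -241.53688049316406), 42.327301025390625)
ob [ 17 112 221] [ 12 155 140]
  cen 0.4565599104837234 0.2695792162703013 rect [456.7 269.7] [145.2  85. ] 18.4 r ((456.4519348144531, 270.25079345703125), 83.11408996582031)
```

View pics/stack0.png

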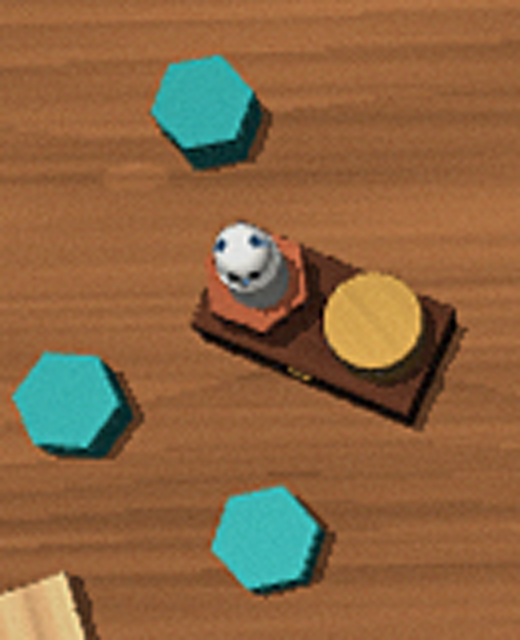

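The tight crop shows the hex box under the cat with its top around crop (258,285). The tin top is at crop (373,320), and the oblong box runs from lower left to right with its lower edge from (197,325) to (410,410). Now I'll work out the stack, the square plinth and the first move.

```bash
cat >> h.py <<'E'
from scipy.spatial.transform import Rotation as Ro
def goto(p,yaw):
    """print tool-frame delta and rotation vector to tool-down pose with tool y at world yaw (deg)"""
    s=arm.sense();R=Ro.from_matrix(s['tcp_rot']).as_matrix();a=np.radians(yaw)
    y=np.array([np.cos(a),np.sin(a),0]);z=np.array([0,0,-1.]);x=np.cross(y,z)
    G=np.c_[x,y,z]
    print('clk',round(s['clock'],2),'tcp',np.round(s['tcp_pos'],4),'q',np.round(s['qpos'],0),'w',round(s['gripper_width'],3),'f',np.round(s['force'],1))
    print(' delta',np.round(R.T@(np.array(p)-s['tcp_pos']),4),'rot',np.round(Ro.from_matrix(R.T@G).as_rotvec(degrees=True),2))
E
python3 - <<'E'
from h import *
c=pickle.load(open('top.pkl','rb'));hsv=cv2.cvtColor(c['frame'],cv2.COLOR_RGB2HSV)
m=((hsv[...,2]>165)&(hsv[...,0]<30)&(hsv[...,1]<130)).astype(np.uint8)
p=blob(m,(398,170),25); w=back(c,p,.05)[:,:2].astype(np.float32);print('sq',cv2.minAreaRect(w*1000))
cr=lambda a:np.array(a)/4+[190,90]-.375
print('tin',back(c,cr([373,320]),.07)*1000)
e=back(c,cr([[197,325],[410,410],[455,315],[305,243]]),.036)*1000;print('box',e)
d=e[1]-e[0];print('len',np.linalg.norm(d),'ang',np.degrees(np.arctan2(d[1],d[0])),'mid diag',(e[0]+e[2])/2)
print('hex',back(c,cr([[207,257],[304,290],[213,312],[262,332],[300,237]]),.07)*1000)
goto((.66,.13,.30),-22)
E
```

```text
sq ((657.0800170898438, -144.35548400878906), (56.757015228271484, 57.64698791503906), 70.54214477539062)
tin [[655.37232534  88.00554749  70.        ]]
box [[663.61245877 182.20610479  36.        ]
 [616.21970168  72.38419741  36.        ]
 [665.8649768   48.57470839  36.        ]
 [706.39137972 126.31001422  36.        ]]
len 119.61155782837432 ang -113.34222267416624 mid diag [664.73871779 115.39040659  36.        ]
hex [[689.78253279 170.95981263  70.        ]
 [671.58042515 122.34353539  70.        ]
 [661.31085124 167.6615406   70.        ]
 [650.50449722 143.19803665  70.        ]
 [699.10596239 124.37537642  70.        ]]
clk 0.1 tcp [0.1897 0.5422 0.2138] q [ 59.   9.  92.  -0.  79. -12.] w 1.001 f [ 0.2 -0.6  0.8]
 delta [-0.58   -0.2338 -0.0861] rot [-9.00e-02  6.00e-02  9.27e+01]
```

>>> {"fn": "apply_moves", "kwargs": {"moves": [{"delta_pos":[0,0,-0.05]},{"delta_pos":[-0.2,-0.1,-0.07],"angular":[0,0,93.7]},{"delta_pos":[-0.586,-0.237,-0.066],"angular":[0,0,93.7]},{"delta_pos":[-0.586,-0.237,-0.066],"angular":[0,0,93.7]},{"delta_pos":[-0.586,-0.237,-0.066],"angular":[0,0,93.7]},{"delta_pos":[-0.586,-0.237,-0.066],"angular":[0,0,93.7]},{"delta_pos":[-0.586,-0.237,-0.066],"angular":[0,0,93.7]},{"delta_pos":[-0.586,-0.237,-0.066],"angular":[0,0,93.7]},{"delta_pos":[-0.586,-0.237,-0.066],"angular":[0,0,93.7]},{"delta_pos":[-0.586,-0.237,-0.066],"angular":[0,0,93.7]},{"delta_pos":[-0.586,-0.237,-0.066],"angular":[0,0,93.7]},{"delta_pos":[-0.586,-0.237,-0.066],"angular":[0,0,93.7]}]}}

```text
invalid input at $.moves[0]: expected keys jaw, delta_pos, angular
```

>>> {"fn": "apply_moves", "kwargs": {"moves": [{"jaw":-1,"delta_pos":[0,0,-0.05],"angular":[0,0,0]},{"jaw":-1,"delta_pos":[-0.2,-0.1,-0.07],"angular":[0,0,93.7]},{"jaw":-1,"delta_pos":[-0.586,-0.237,-0.066],"angular":[0,0,93.7]},{"jaw":-1,"delta_pos":[-0.586,-0.237,-0.066],"angular":[0,0,93.7]},{"jaw":-1,"delta_pos":[-0.586,-0.237,-0.066],"angular":[0,0,93.7]},{"jaw":-1,"delta_pos":[-0.586,-0.237,-0.066],"angular":[0,0,93.7]},{"jaw":-1,"delta_pos":[-0.586,-0.237,-0.066],"angular":[0,0,93.7]},{"jaw":-1,"delta_pos":[-0.586,-0.237,-0.066],"angular":[0,0,93.7]},{"jaw":-1,"delta_pos":[-0.586,-0.237,-0.066],"angular":[0,0,93.7]},{"jaw":-1,"delta_pos":[-0.586,-0.237,-0.066],"angular":[0,0,93.7]},{"jaw":-1,"delta_pos":[-0.586,-0.237,-0.066],"angular":[0,0,93.7]},{"jaw":-1,"delta_pos":[-0.586,-0.237,-0.066],"angular":[0,0,93.7]}]}}

```text
clock: 1.3
tcp_pos: [0.6034, 0.1778, 0.2785]
tcp_rot: [[0.396, 0.918, -0.001], [0.918, -0.396, 0.0], [-0.0, -0.001, -1.0]]
force: [0.1, 1.2, 0.0]
gripper_width: 0.997
gripper_force: 0.0
```

>>> {"fn": "apply_moves", "kwargs": {"moves": [{"jaw":-1,"delta_pos":[-0.024,0.077,0],"angular":[0,0,0]},{"jaw":-1,"delta_pos":[-0.024,0.077,0],"angular":[0,0,0]},{"jaw":-1,"delta_pos":[-0.024,0.077,0],"angular":[0,0,0]},{"jaw":-1,"delta_pos":[-0.024,0.077,0],"angular":[0,0,0]}]}}

```text
clock: 1.7
tcp_pos: [0.6635, 0.1272, 0.278]
tcp_rot: [[0.391, 0.92, -0.002], [0.92, -0.391, 0.0], [-0.0, -0.002, -1.0]]
force: [0.2, 0.1, -0.3]
gripper_width: 1.005
gripper_force: 0.0
```

Run:
```python
from h import *
s,c=wrist();pickle.dump(c,open('w1.pkl','wb'));save(c,'w1')
print(s['clock'],s['tcp_pos'],'cam',-c['R'].T@c['t'],c['vertical_fov'])
```

```text
1.7 [0.66352905 0.12719984 0.27801034] cam [0.69107499 0.19160906 0.44850517] 64.00537451162607
```

View pics/w1.png

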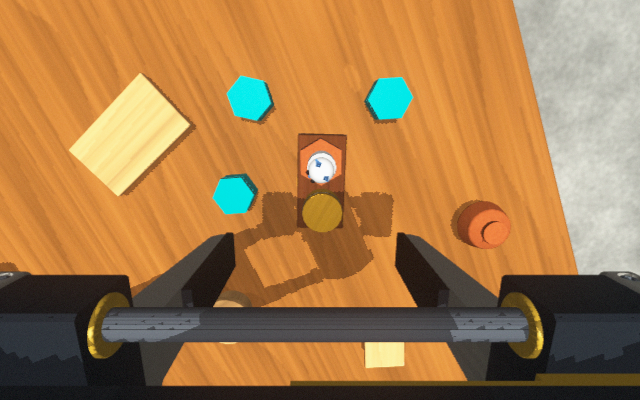

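The wrist view shows the stack aligned with the tool: the box spans roughly (297–347, 134–228), the hex with the cat is at (321,165) and the tin at (322,212). I'll segment these.

Run:
```python
from h import *
c=pickle.load(open('w1.pkl','rb'));hsv=cv2.cvtColor(c['frame'],cv2.COLOR_RGB2HSV);H,S,V=[hsv[...,i].astype(int) for i in range(3)]
for u,v in [(321,175),(308,150),(322,212),(305,190),(280,150),(335,190)]: print((u,v),hsv[v,u],end=' ')
print()
def rep(n,m,seed,r,z):
    p=blob(m.astype(np.uint8),seed,r);q=cv2.convexHull(p)[:,0]
    w=(back(c,q,z)[:,:2]*1000).astype(np.float32)
    print(n,'circ',np.round(cv2.minEnclosingCircle(w)[0],1),round(cv2.minEnclosingCircle(w)[1],1),'rect',[np.round(x,1) for x in cv2.minAreaRect(w)],'px',q.min(0),q.max(0))
rep('cat',(S<70)&(V>100),(321,168),20,.104)
rep('tin',(H>17)&(H<30)&(S>120),(322,212),22,.07)
rep('hex',((H<12)&(V>150))|((S<70)&(V>100)),(321,160),25,.07)
rep('box',(V<130)|((H<13)),(322,180),52,.036)
```

```text
(321, 175) [ 90   1 252] (308, 150) [ 10 179 234] (322, 212) [ 19 195 182] (305, 190) [ 10 176 145] (280, 150) [ 14 181 209] (335, 190) [ 10 176 145] 
cat circ [677.9 145.9] 17.3 rect [array([677.9, 146.1]), array([33.5, 30.3]), np.float64(67.0)] px [307 151] [335 182]
tin circ [656.3  91.4] 27.2 rect [array([656.7,  91. ]), array([52.3, 49.3]), np.float64(67.0)] px [302 190] [342 231]
hex circ [675.7 142.2] 32.0 rect [array([678.3, 147.1]), array([53. , 51.3]), np.float64(67.0)] px [299 139] [342 184]
box circ [666.3 118.1] 68.5 rect [array([667.2, 118.3]), array([124.8,  63.8]), np.float64(65.4)] px [296 133] [346 228]
```

>>> {"fn": "apply_moves", "kwargs": {"moves": [{"jaw":-1,"delta_pos":[0.023,0.006,0.03],"angular":[0,0,0]},{"jaw":-1,"delta_pos":[0.023,0.006,0.07],"angular":[0,0,0]},{"jaw":-1,"delta_pos":[0.023,0.006,0.11],"angular":[0,0,0]},{"jaw":-1,"delta_pos":[0.023,0.006,0.14],"angular":[0,0,0]},{"jaw":-1,"delta_pos":[0.023,0.006,0.165],"angular":[0,0,0]},{"jaw":-1,"delta_pos":[0.023,0.006,0.185],"angular":[0,0,0]},{"jaw":-1,"delta_pos":[0.023,0.006,0.198],"angular":[0,0,0]},{"jaw":-1,"delta_pos":[0.023,0.006,0.203],"angular":[0,0,0]},{"jaw":-1,"delta_pos":[0.023,0.006,0.203],"angular":[0,0,0]}]}}

```text
clock: 2.65
tcp_pos: [0.678, 0.1468, 0.076]
tcp_rot: [[0.39, 0.921, -0.0], [0.921, -0.39, 0.0], [-0.0, -0.0, -1.0]]
force: [-0.3, -0.0, -0.1]
gripper_width: 1.0
gripper_force: 0.0
```

Run:
```python
from h import *
s,c=wrist();save(c,'w2',(160,100,480,400),2)
goto((.678,.146,.0735),-23.5)
```

```text
clk 2.7 tcp [0.6787 0.1466 0.077 ] q [ 2. 33. 77.  0. 70. 25.] w 1.006 f [ 0.2 -1.  -0.4]
 delta [-0.0008 -0.0004  0.0035] rot [ 0.06 -0.03  0.54]
```

View pics/w2.png

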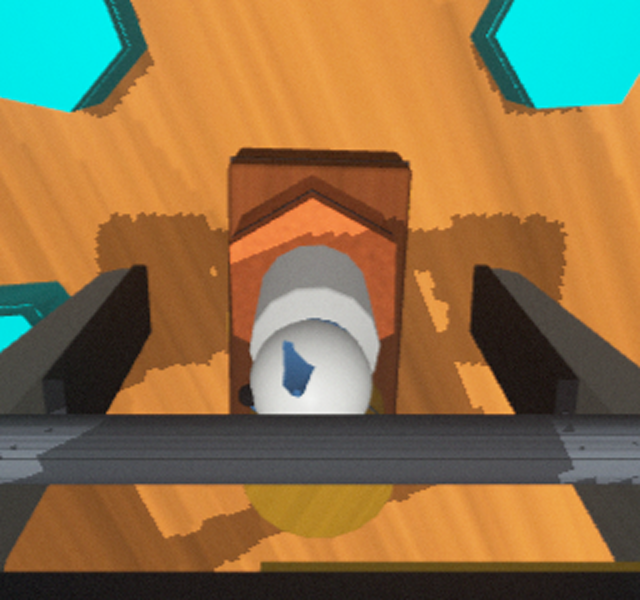

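The cat is between the open fingers and centred. I'll lower 3 mm and close.

>>> {"fn": "apply_moves", "kwargs": {"moves": [{"jaw":-0.4,"delta_pos":[-0.001,0,0.003],"angular":[0,0,0]},{"jaw":0.0,"delta_pos":[-0.001,0,0.003],"angular":[0,0,0]},{"jaw":0.2,"delta_pos":[-0.001,0,0.003],"angular":[0,0,0]},{"jaw":0.3,"delta_pos":[-0.001,0,0.003],"angular":[0,0,0]},{"jaw":0.4,"delta_pos":[-0.001,0,0.003],"angular":[0,0,0]},{"jaw":0.5,"delta_pos":[-0.001,0,0.003],"angular":[0,0,0]},{"jaw":1,"delta_pos":[-0.001,0,0.003],"angular":[0,0,0]},{"jaw":1,"delta_pos":[-0.001,0,0.003],"angular":[0,0,0]},{"jaw":1,"delta_pos":[-0.001,0,0.003],"angular":[0,0,0]}]}}

```text
clock: 3.6
tcp_pos: [0.678, 0.1452, 0.073]
tcp_rot: [[0.391, 0.92, 0.0], [0.92, -0.391, 0.0], [0.0, 0.0, -1.0]]
force: [0.0, -1.1, -0.6]
gripper_width: 0.341
gripper_force: 30.0
```

>>> {"fn": "apply_moves", "kwargs": {"moves": [{"jaw":1,"delta_pos":[0,0,-0.01],"angular":[0,0,0]},{"jaw":1,"delta_pos":[0,0,-0.04],"angular":[0,0,0]},{"jaw":1,"delta_pos":[0,0,-0.08],"angular":[0,0,0]},{"jaw":1,"delta_pos":[-0.02,0.007,-0.11],"angular":[0,0,0]},{"jaw":1,"delta_pos":[-0.055,0.019,-0.11],"angular":[0,0,-3.5]},{"jaw":1,"delta_pos":[-0.095,0.032,-0.11],"angular":[0,0,-3.5]},{"jaw":1,"delta_pos":[-0.14,0.047,-0.11],"angular":[0,0,-3.5]},{"jaw":1,"delta_pos":[-0.185,0.063,-0.11],"angular":[0,0,-3.5]},{"jaw":1,"delta_pos":[-0.225,0.077,-0.11],"angular":[0,0,-3.5]},{"jaw":1,"delta_pos":[-0.255,0.087,-0.11],"angular":[0,0,-3.5]},{"jaw":1,"delta_pos":[-0.275,0.0935,-0.11],"angular":[0,0,-3.5]},{"jaw":1,"delta_pos":[-0.275,0.0935,-0.11],"angular":[0,0,-3.5]}]}}

```text
clock: 4.8
tcp_pos: [0.6563, -0.1476, 0.1836]
tcp_rot: [[0.337, 0.941, 0.0], [0.941, -0.337, -0.001], [-0.001, 0.001, -1.0]]
force: [0.4, 0.7, -1.2]
gripper_width: 0.338
gripper_force: 30.0
```

Run:
```python
from h import *
s,c=wrist();save(c,'w3',(120,60,520,360),2)
hsv=cv2.cvtColor(c['frame'],cv2.COLOR_RGB2HSV);print(proj(c,[.657,-.1445,.05]))
goto((.6565,-.145,.0535),-19.5)
c=arm.read_camera('scene');save(c,'s3',(160,120,480,360),2)
```

```text
[[314.79846897 192.66479897]]
clk 4.85 tcp [ 0.6565 -0.1456  0.1835] q [-23.  25.  76.   0.  79.  -3.] w 0.337 f [-0.3 -0.6 -2.1]
 delta [ 0.0005 -0.0002  0.13  ] rot [ 0.02 -0.02 -0.12]
```

View pics/w3.png

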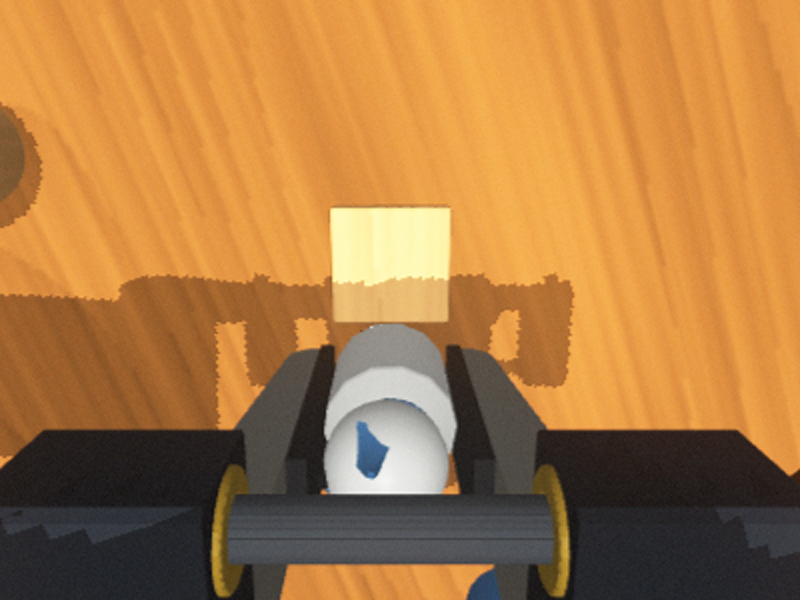

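View pics/s3.png

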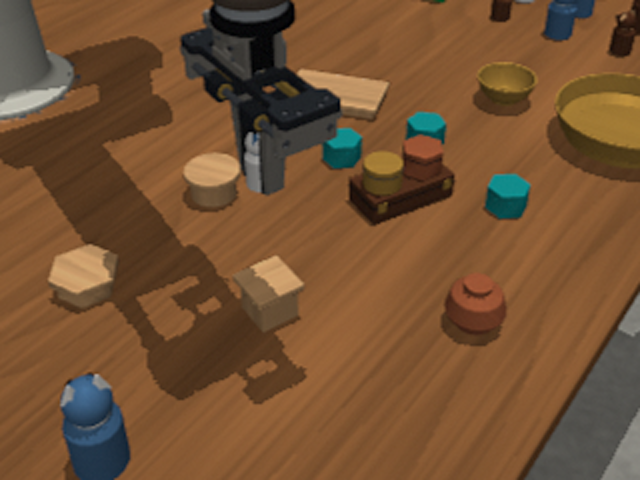

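The cat hangs upright in the grip. The plinth centre measures (315,192) against a predicted (314.8,192.7), so I'm lowering gently.

>>> {"fn": "apply_moves", "kwargs": {"moves": [{"jaw":1,"delta_pos":[0,0,0.03],"angular":[0,0,0]},{"jaw":1,"delta_pos":[0,0,0.065],"angular":[0,0,0]},{"jaw":1,"delta_pos":[0,0,0.095],"angular":[0,0,0]},{"jaw":1,"delta_pos":[0,0,0.113],"angular":[0,0,0]},{"jaw":1,"delta_pos":[0,0,0.12],"angular":[0,0,0]},{"jaw":1,"delta_pos":[0,0,0.124],"angular":[0,0,0]},{"jaw":1,"delta_pos":[0,0,0.126],"angular":[0,0,0]},{"jaw":1,"delta_pos":[0,0,0.127],"angular":[0,0,0]},{"jaw":1,"delta_pos":[0,0,0.128],"angular":[0,0,0]},{"jaw":1,"delta_pos":[0,0,0.129],"angular":[0,0,0]},{"jaw":1,"delta_pos":[0,0,0.129],"angular":[0,0,0]}]}}

```text
clock: 6.0
tcp_pos: [0.6568, -0.1446, 0.0542]
tcp_rot: [[0.334, 0.943, 0.0], [0.943, -0.334, -0.0], [-0.0, 0.0, -1.0]]
force: [0.1, 0.2, -1.5]
gripper_width: 0.34
gripper_force: 30.0
```

>>> {"fn": "apply_moves", "kwargs": {"moves": [{"jaw":1,"delta_pos":[0,0,0.0005],"angular":[0,0,0]},{"jaw":1,"delta_pos":[0,0,0.001],"angular":[0,0,0]},{"jaw":1,"delta_pos":[0,0,0.001],"angular":[0,0,0]}]}}

```text
clock: 6.3
tcp_pos: [0.6567, -0.1445, 0.053]
tcp_rot: [[0.334, 0.943, 0.0], [0.943, -0.334, -0.0], [-0.0, 0.0, -1.0]]
force: [-0.3, 0.5, -0.1]
gripper_width: 0.336
gripper_force: 30.0
```

>>> {"fn": "apply_moves", "kwargs": {"moves": [{"jaw":0.28,"delta_pos":[0,0,0],"angular":[0,0,0]},{"jaw":0.2,"delta_pos":[0,0,0],"angular":[0,0,0]},{"jaw":0.0,"delta_pos":[0,0,0],"angular":[0,0,0]},{"jaw":-0.5,"delta_pos":[0,0,0],"angular":[0,0,0]},{"jaw":-1,"delta_pos":[0,0,0],"angular":[0,0,0]},{"jaw":-1,"delta_pos":[0,0,-0.01],"angular":[0,0,0]},{"jaw":-1,"delta_pos":[0,0,-0.05],"angular":[0,0,0]},{"jaw":-1,"delta_pos":[0,0,-0.1],"angular":[0,0,0]},{"jaw":-1,"delta_pos":[0,0,-0.15],"angular":[0,0,0]},{"jaw":-1,"delta_pos":[0,0,-0.15],"angular":[0,0,0]}]}}

```text
clock: 7.3
tcp_pos: [0.6613, -0.1463, 0.2142]
tcp_rot: [[0.334, 0.943, 0.016], [0.943, -0.334, -0.007], [-0.001, 0.017, -1.0]]
force: [0.2, 0.1, -0.3]
gripper_width: 0.999
gripper_force: 0.0
```

>>> {"fn": "apply_moves", "kwargs": {"moves": [{"jaw":-1,"delta_pos":[0.282,-0.076,0.0],"angular":[0,0,3.9]},{"jaw":-1,"delta_pos":[0.282,-0.076,0.0],"angular":[0,0,3.9]},{"jaw":-1,"delta_pos":[0.282,-0.076,0.0],"angular":[0,0,3.9]},{"jaw":-1,"delta_pos":[0.282,-0.076,0.0],"angular":[0,0,3.9]},{"jaw":-1,"delta_pos":[0.282,-0.076,0.0],"angular":[0,0,3.9]},{"jaw":-1,"delta_pos":[0.282,-0.076,0.0],"angular":[0,0,3.9]},{"jaw":-1,"delta_pos":[0.282,-0.076,0.0],"angular":[0,0,3.9]},{"jaw":-1,"delta_pos":[0.282,-0.076,0.0],"angular":[0,0,3.9]}]}}

```text
clock: 8.1
tcp_pos: [0.679, 0.1474, 0.2031]
tcp_rot: [[0.395, 0.919, 0.0], [0.919, -0.395, -0.001], [-0.0, 0.0, -1.0]]
force: [-0.3, -0.6, -0.3]
gripper_width: 0.999
gripper_force: 0.0
```

Run:
```python
from h import *
s,c=wrist();save(c,'w4',(160,0,480,240),2)
hsv=cv2.cvtColor(c['frame'],cv2.COLOR_RGB2HSV);H,S,V=[hsv[...,i].astype(int) for i in range(3)]
q=proj(c,[[.679,.1464,.07],[.656,.091,.07]]);print(q)
u,v=np.round(q[0]).astype(int);print(hsv[v,u],hsv[v-50,u])
goto((.679,.1464,.041),-23.5)
t=arm.read_camera('top');save(t,'t4',(360,120,560,220),3)
```

```text
[[315.6902571  196.95997914]
 [316.39796479 254.18596471]]
[ 12 189 240] [ 15 182 227]
clk 8.15 tcp [0.6791 0.1462 0.2031] q [ 2. 27. 70. -0. 82. 26.] w 1.002 f [-0.4 -0.2 -0.6]
 delta [ 0.0002 -0.0002  0.1621] rot [0.02 0.03 0.11]
```

View pics/w4.png

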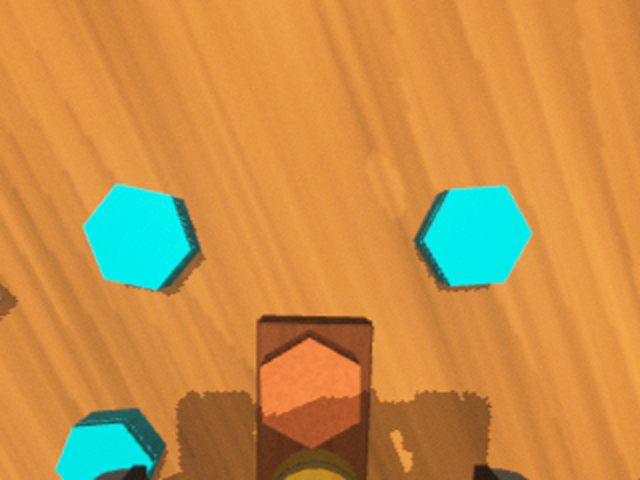

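View pics/t4.png

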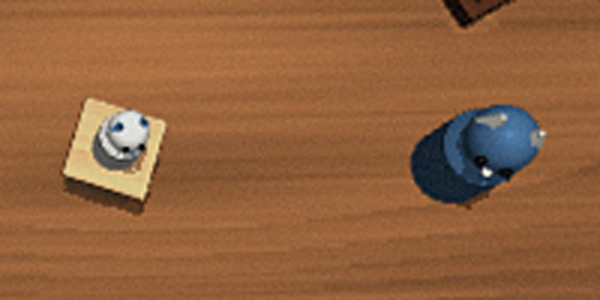

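The cat stands centred on the square plinth. The hex top centre is at (315,196) against a predicted (315.7,197). Descending and gripping it across the flats.

>>> {"fn": "apply_moves", "kwargs": {"moves": [{"jaw":-1,"delta_pos":[0,0,0.04],"angular":[0,0,0]},{"jaw":-1,"delta_pos":[0,0,0.085],"angular":[0,0,0]},{"jaw":-1,"delta_pos":[0,0,0.12],"angular":[0,0,0]},{"jaw":-1,"delta_pos":[0,0,0.145],"angular":[0,0,0]},{"jaw":-1,"delta_pos":[0,0,0.158],"angular":[0,0,0]},{"jaw":-0.4,"delta_pos":[0,0,0.162],"angular":[0,0,0]},{"jaw":-0.15,"delta_pos":[0,0,0.162],"angular":[0,0,0]},{"jaw":-0.05,"delta_pos":[0,0,0.162],"angular":[0,0,0]},{"jaw":0.05,"delta_pos":[0,0,0.162],"angular":[0,0,0]},{"jaw":0.3,"delta_pos":[0,0,0.162],"angular":[0,0,0]},{"jaw":1,"delta_pos":[0,0,0.162],"angular":[0,0,0]},{"jaw":1,"delta_pos":[0,0,0.162],"angular":[0,0,0]}]}}

```text
clock: 9.4
tcp_pos: [0.6796, 0.1468, 0.0418]
tcp_rot: [[0.397, 0.918, 0.001], [0.918, -0.397, 0.0], [0.001, 0.001, -1.0]]
force: [-0.8, 1.1, 3.3]
gripper_width: 0.523
gripper_force: 29.9
```

>>> {"fn": "apply_moves", "kwargs": {"moves": [{"jaw":1,"delta_pos":[0,0,-0.005],"angular":[0,0,0]},{"jaw":1,"delta_pos":[0,0,-0.025],"angular":[0,0,0]},{"jaw":1,"delta_pos":[0,0,-0.06],"angular":[0,0,0]},{"jaw":1,"delta_pos":[-0.01,0,-0.1],"angular":[0,0,0]},{"jaw":1,"delta_pos":[-0.04,-0.004,-0.13],"angular":[0,0,0]},{"jaw":1,"delta_pos":[-0.08,-0.008,-0.13],"angular":[0,0,0]},{"jaw":1,"delta_pos":[-0.12,-0.013,-0.13],"angular":[0,0,0]},{"jaw":1,"delta_pos":[-0.165,-0.018,-0.13],"angular":[0,0,0]},{"jaw":1,"delta_pos":[-0.21,-0.023,-0.13],"angular":[0,0,0]},{"jaw":1,"delta_pos":[-0.255,-0.028,-0.13],"angular":[0,0,0]},{"jaw":1,"delta_pos":[-0.3,-0.033,-0.13],"angular":[0,0,0]},{"jaw":1,"delta_pos":[-0.34,-0.037,-0.13],"angular":[0,0,0]}]}}

```text
clock: 10.6
tcp_pos: [0.5086, -0.1521, 0.1708]
tcp_rot: [[0.397, 0.918, -0.0], [0.918, -0.397, -0.0], [-0.0, -0.0, -1.0]]
force: [0.2, -0.8, -1.8]
gripper_width: 0.522
gripper_force: 29.9
```

>>> {"fn": "apply_moves", "kwargs": {"moves": [{"jaw":1,"delta_pos":[-0.04,-0.004,0],"angular":[0,0,0]},{"jaw":1,"delta_pos":[-0.075,-0.008,0],"angular":[0,0,0]},{"jaw":1,"delta_pos":[-0.095,-0.01,0],"angular":[0,0,0]},{"jaw":1,"delta_pos":[-0.102,-0.011,0],"angular":[0,0,0]},{"jaw":1,"delta_pos":[-0.102,-0.011,0],"angular":[0,0,0]},{"jaw":1,"delta_pos":[-0.102,-0.011,0],"angular":[0,0,0]}]}}

```text
clock: 11.2
tcp_pos: [0.4599, -0.239, 0.1708]
tcp_rot: [[0.397, 0.918, -0.0], [0.918, -0.397, 0.001], [0.001, -0.0, -1.0]]
force: [0.1, 0.1, -1.4]
gripper_width: 0.517
gripper_force: 29.9
```

Run:
```python
from h import *
s,c=wrist();save(c,'w5',(120,60,520,360),2)
print(proj(c,[.46,-.24,.03]))
goto((.46,-.24,.0365),-23.1)
```

```text
[[315.81789748 195.26090436]]
clk 11.25 tcp [ 0.46   -0.2389  0.1709] q [-41.   3. 103.   0.  74. -18.] w 0.519 f [-0.2  0.2 -2. ]
 delta [-0.0011  0.0005  0.1344] rot [-0.01 -0.03 -0.22]
```

View pics/w5.png

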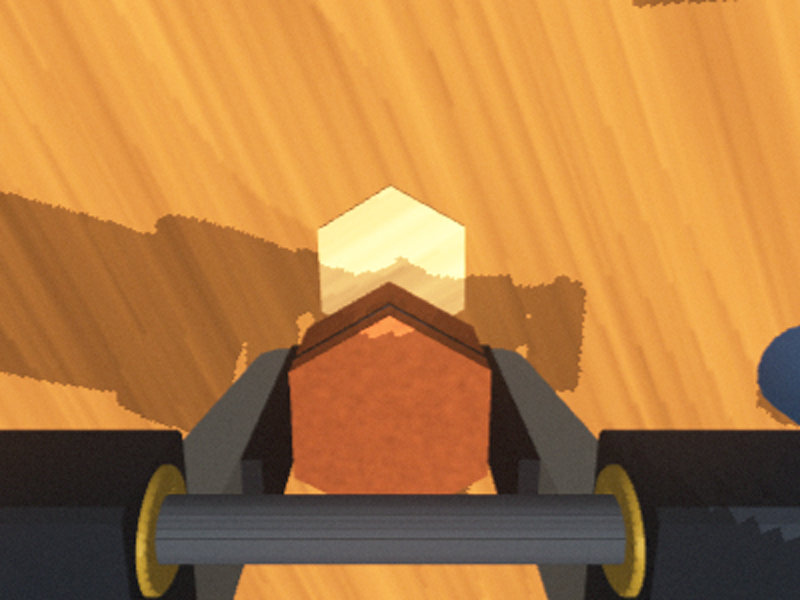

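The plinth centre at (316,194.5) matches the prediction, and the hex box is aligned with it. Lowering.

>>> {"fn": "apply_moves", "kwargs": {"moves": [{"jaw":1,"delta_pos":[-0.001,0,0.03],"angular":[0,0,0]},{"jaw":1,"delta_pos":[-0.001,0,0.065],"angular":[0,0,0]},{"jaw":1,"delta_pos":[-0.001,0,0.1],"angular":[0,0,0]},{"jaw":1,"delta_pos":[-0.001,0,0.118],"angular":[0,0,0]},{"jaw":1,"delta_pos":[-0.001,0,0.127],"angular":[0,0,0]},{"jaw":1,"delta_pos":[-0.001,0,0.131],"angular":[0,0,0]},{"jaw":1,"delta_pos":[-0.001,0,0.133],"angular":[0,0,0]},{"jaw":1,"delta_pos":[-0.001,0,0.134],"angular":[0,0,0]},{"jaw":1,"delta_pos":[-0.001,0,0.134],"angular":[0,0,0]}]}}

```text
clock: 12.15
tcp_pos: [0.4599, -0.2413, 0.0379]
tcp_rot: [[0.397, 0.918, 0.001], [0.918, -0.397, -0.001], [-0.001, 0.002, -1.0]]
force: [0.1, 0.1, -1.1]
gripper_width: 0.519
gripper_force: 29.9
```

>>> {"fn": "apply_moves", "kwargs": {"moves": [{"jaw":1,"delta_pos":[0,0,0.001],"angular":[0,0,0]},{"jaw":1,"delta_pos":[0,0,0.001],"angular":[0,0,0]},{"jaw":-0.1,"delta_pos":[0,0,0.001],"angular":[0,0,0]},{"jaw":-0.2,"delta_pos":[0,0,0.001],"angular":[0,0,0]},{"jaw":-0.5,"delta_pos":[0,0,0.001],"angular":[0,0,0]},{"jaw":-1,"delta_pos":[0,0,0.001],"angular":[0,0,0]},{"jaw":-1,"delta_pos":[0,0,-0.01],"angular":[0,0,0]},{"jaw":-1,"delta_pos":[0,0,-0.05],"angular":[0,0,0]},{"jaw":-1,"delta_pos":[0,0,-0.1],"angular":[0,0,0]},{"jaw":-1,"delta_pos":[0,0,-0.15],"angular":[0,0,0]},{"jaw":-1,"delta_pos":[0,0,-0.165],"angular":[0,0,0]},{"jaw":-1,"delta_pos":[0,0,-0.165],"angular":[0,0,0]}]}}

```text
clock: 13.35
tcp_pos: [0.461, -0.2423, 0.2065]
tcp_rot: [[0.397, 0.918, 0.006], [0.918, -0.397, -0.005], [-0.002, 0.008, -1.0]]
force: [0.4, -0.4, 0.6]
gripper_width: 0.999
gripper_force: 0.0
```

Run:
```python
from h import *
goto((.656,.0905,.2),-23.5)
t=arm.read_camera('top');pickle.dump(t,open('top5.pkl','wb'))
```

```text
clk 13.35 tcp [ 0.461  -0.2423  0.2065] q [-41.   1. 101.   0.  77. -18.] w 0.999 f [ 0.4 -0.4  0.6]
 delta [0.3829 0.0468 0.0059] rot [0.45 0.14 0.11]
```

>>> {"fn": "apply_moves", "kwargs": {"moves": [{"jaw":-1,"delta_pos":[0.383,0.047,0.003],"angular":[0,0,0]},{"jaw":-1,"delta_pos":[0.383,0.047,0.003],"angular":[0,0,0]},{"jaw":-1,"delta_pos":[0.383,0.047,0.003],"angular":[0,0,0]},{"jaw":-1,"delta_pos":[0.383,0.047,0.003],"angular":[0,0,0]},{"jaw":-1,"delta_pos":[0.383,0.047,0.003],"angular":[0,0,0]},{"jaw":-1,"delta_pos":[0.383,0.047,0.003],"angular":[0,0,0]},{"jaw":-1,"delta_pos":[0.383,0.047,0.003],"angular":[0,0,0]},{"jaw":-1,"delta_pos":[0.383,0.047,0.003],"angular":[0,0,0]},{"jaw":-1,"delta_pos":[0.383,0.047,0.003],"angular":[0,0,0]},{"jaw":-1,"delta_pos":[0.383,0.047,0.003],"angular":[0,0,0]},{"jaw":-1,"delta_pos":[0.383,0.047,0.003],"angular":[0,0,0]}]}}

```text
clock: 14.5
tcp_pos: [0.6533, 0.0909, 0.1975]
tcp_rot: [[0.398, 0.917, -0.003], [0.917, -0.398, -0.0], [-0.001, -0.002, -1.0]]
force: [0.1, -0.5, -0.2]
gripper_width: 0.999
gripper_force: 0.0
```

Run:
```python
from h import *
s,c=wrist();pickle.dump(c,open('w6.pkl','wb'))
hsv=cv2.cvtColor(c['frame'],cv2.COLOR_RGB2HSV);H,S,V=[hsv[...,i].astype(int) for i in range(3)]
q=proj(c,[[.656,.0905,.07],[.667,.118,.036]]);print(q)
save(c,'w6',(160,60,480,300),2)
goto((.656,.0905,.041),-23.5)
```

```text
[[318.36454717 196.46929077]
 [317.37896243 161.14396197]]
clk 14.55 tcp [0.6535 0.0907 0.1981] q [-3. 22. 78. -0. 80. 21.] w 1.002 f [-0.6  0.2 -0.3]
 delta [0.001  0.0026 0.1571] rot [-0.09  0.06  0.01]
```

View pics/w6.png

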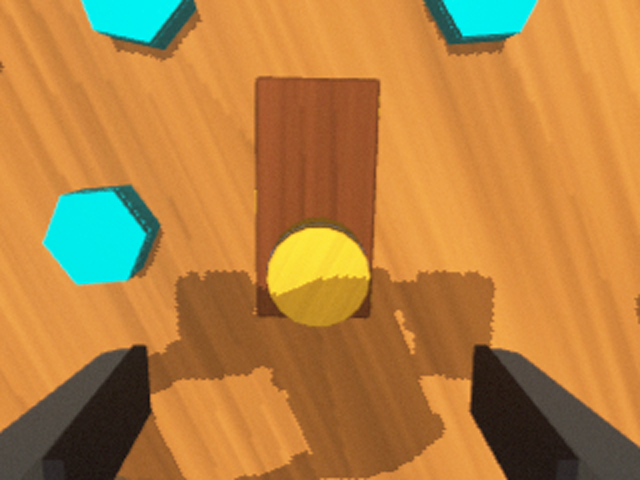

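The tin top centre is at (319.5,198) against a predicted (318.4,196.5). Descending on it.

>>> {"fn": "apply_moves", "kwargs": {"moves": [{"jaw":-1,"delta_pos":[0,0.003,0.04],"angular":[0,0,0]},{"jaw":-1,"delta_pos":[0,0.003,0.085],"angular":[0,0,0]},{"jaw":-1,"delta_pos":[0,0.003,0.12],"angular":[0,0,0]},{"jaw":-1,"delta_pos":[0,0.003,0.143],"angular":[0,0,0]},{"jaw":-1,"delta_pos":[0,0.003,0.154],"angular":[0,0,0]},{"jaw":-0.4,"delta_pos":[0,0.003,0.157],"angular":[0,0,0]},{"jaw":-0.2,"delta_pos":[0,0.003,0.157],"angular":[0,0,0]},{"jaw":-0.1,"delta_pos":[0,0.003,0.157],"angular":[0,0,0]},{"jaw":0.0,"delta_pos":[0,0.003,0.157],"angular":[0,0,0]},{"jaw":0.3,"delta_pos":[0,0.003,0.157],"angular":[0,0,0]},{"jaw":1,"delta_pos":[0,0.003,0.157],"angular":[0,0,0]},{"jaw":1,"delta_pos":[0,0.003,0.157],"angular":[0,0,0]}]}}

```text
clock: 15.75
tcp_pos: [0.6576, 0.0909, 0.0428]
tcp_rot: [[0.397, 0.918, 0.001], [0.918, -0.397, -0.0], [0.0, 0.001, -1.0]]
force: [-0.7, 0.6, 3.6]
gripper_width: 0.539
gripper_force: 30.0
```

Run:
```python
from h import *
goto((.461,-.0175,.18),-23.5)
```

```text
clk 15.75 tcp [0.6576 0.0909 0.0428] q [-3. 32. 83.  0. 65. 21.] w 0.539 f [-0.7  0.6  3.6]
 delta [-0.1775 -0.1373 -0.1374] rot [ 0.06 -0.02  0.11]
```

>>> {"fn": "apply_moves", "kwargs": {"moves": [{"jaw":1,"delta_pos":[0,0,-0.005],"angular":[0,0,0]},{"jaw":1,"delta_pos":[0,0,-0.025],"angular":[0,0,0]},{"jaw":1,"delta_pos":[0,0,-0.06],"angular":[0,0,0]},{"jaw":1,"delta_pos":[-0.01,-0.008,-0.1],"angular":[0,0,0]},{"jaw":1,"delta_pos":[-0.03,-0.023,-0.13],"angular":[0,0,0]},{"jaw":1,"delta_pos":[-0.06,-0.046,-0.13],"angular":[0,0,0]},{"jaw":1,"delta_pos":[-0.095,-0.073,-0.13],"angular":[0,0,0]},{"jaw":1,"delta_pos":[-0.13,-0.1,-0.13],"angular":[0,0,0]},{"jaw":1,"delta_pos":[-0.16,-0.123,-0.13],"angular":[0,0,0]},{"jaw":1,"delta_pos":[-0.177,-0.137,-0.13],"angular":[0,0,0]},{"jaw":1,"delta_pos":[-0.177,-0.137,-0.13],"angular":[0,0,0]},{"jaw":1,"delta_pos":[-0.177,-0.137,-0.13],"angular":[0,0,0]}]}}

```text
clock: 16.95
tcp_pos: [0.4613, -0.0172, 0.1721]
tcp_rot: [[0.398, 0.917, 0.001], [0.917, -0.398, 0.0], [0.0, 0.001, -1.0]]
force: [0.4, -0.3, -2.3]
gripper_width: 0.54
gripper_force: 30.0
```

Run:
```python
from h import *
s,c=wrist()
hsv=cv2.cvtColor(c['frame'],cv2.COLOR_RGB2HSV);H,S,V=[hsv[...,i].astype(int) for i in range(3)]
print(proj(c,[.461,-.0175,.04]))
save(c,'w7',(160,60,480,300),2)
goto((.461,-.0175,.0475),-23.5)
```

```text
[[315.07650824 196.72669065]]
clk 17.0 tcp [ 0.4617 -0.017   0.1721] q [-17.  -6. 112.   0.  74.   6.] w 0.54 f [ 1.4  0.2 -1.5]
 delta [-0.0008 -0.0005  0.1246] rot [ 0.04 -0.03  0.1 ]
```

View pics/w7.png

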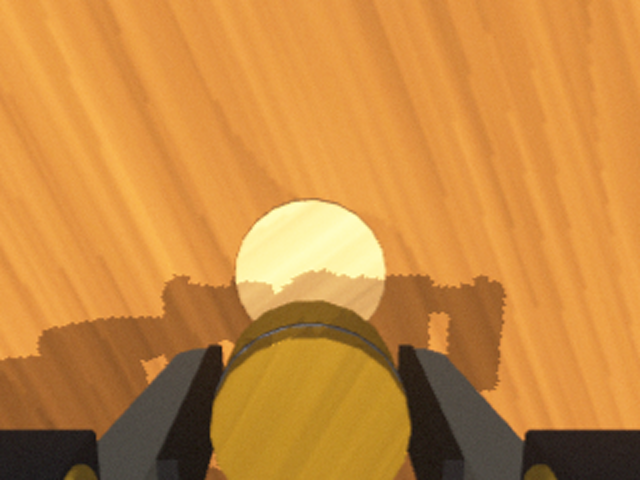

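The round plinth centre at (315,197) matches the prediction. Lowering, releasing and rising.

>>> {"fn": "apply_moves", "kwargs": {"moves": [{"jaw":1,"delta_pos":[-0.001,0,0.03],"angular":[0,0,0]},{"jaw":1,"delta_pos":[-0.001,0,0.065],"angular":[0,0,0]},{"jaw":1,"delta_pos":[-0.001,0,0.095],"angular":[0,0,0]},{"jaw":1,"delta_pos":[-0.001,0,0.112],"angular":[0,0,0]},{"jaw":1,"delta_pos":[-0.001,0,0.12],"angular":[0,0,0]},{"jaw":1,"delta_pos":[-0.001,0,0.123],"angular":[0,0,0]},{"jaw":1,"delta_pos":[-0.001,0,0.124],"angular":[0,0,0]},{"jaw":1,"delta_pos":[-0.001,0,0.125],"angular":[0,0,0]},{"jaw":1,"delta_pos":[-0.001,0,0.125],"angular":[0,0,0]}]}}

```text
clock: 17.9
tcp_pos: [0.4615, -0.0183, 0.0478]
tcp_rot: [[0.397, 0.918, 0.002], [0.918, -0.397, -0.001], [0.0, 0.002, -1.0]]
force: [-0.2, 0.5, -1.2]
gripper_width: 0.538
gripper_force: 30.0
```

>>> {"fn": "apply_moves", "kwargs": {"moves": [{"jaw":-0.13,"delta_pos":[0,0,0],"angular":[0,0,0]},{"jaw":-0.25,"delta_pos":[0,0,0],"angular":[0,0,0]},{"jaw":-0.5,"delta_pos":[0,0,0],"angular":[0,0,0]},{"jaw":-1,"delta_pos":[0,0,0],"angular":[0,0,0]},{"jaw":-1,"delta_pos":[0,0,0],"angular":[0,0,0]},{"jaw":-1,"delta_pos":[0,0,-0.01],"angular":[0,0,0]},{"jaw":-1,"delta_pos":[0,0,-0.05],"angular":[0,0,0]},{"jaw":-1,"delta_pos":[0,0,-0.1],"angular":[0,0,0]},{"jaw":-1,"delta_pos":[0,0,-0.15],"angular":[0,0,0]},{"jaw":-1,"delta_pos":[0,0,-0.15],"angular":[0,0,0]}]}}

```text
clock: 18.9
tcp_pos: [0.4654, -0.0195, 0.2056]
tcp_rot: [[0.397, 0.918, 0.015], [0.918, -0.397, -0.005], [0.002, 0.015, -1.0]]
force: [1.2, -0.6, -0.1]
gripper_width: 0.999
gripper_force: 0.0
```

Run:
```python
from h import *
goto((.667,.118,.2),-23.5)
```

```text
clk 18.9 tcp [ 0.4654 -0.0195  0.2056] q [-17.  -8. 110.   0.  77.   6.] w 0.999 f [ 1.2 -0.6 -0.1]
 delta [0.2062 0.1304 0.008 ] rot [ 0.88 -0.1   0.11]
```

>>> {"fn": "apply_moves", "kwargs": {"moves": [{"jaw":-1,"delta_pos":[0.207,0.134,0],"angular":[0,0,0]},{"jaw":-1,"delta_pos":[0.207,0.134,0],"angular":[0,0,0]},{"jaw":-1,"delta_pos":[0.207,0.134,0],"angular":[0,0,0]},{"jaw":-1,"delta_pos":[0.207,0.134,0],"angular":[0,0,0]},{"jaw":-1,"delta_pos":[0.207,0.134,0],"angular":[0,0,0]},{"jaw":-1,"delta_pos":[0.207,0.134,0],"angular":[0,0,0]},{"jaw":-1,"delta_pos":[0.207,0.134,0],"angular":[0,0,0]},{"jaw":-1,"delta_pos":[0.207,0.134,0],"angular":[0,0,0]}]}}

```text
clock: 19.7
tcp_pos: [0.6652, 0.118, 0.1972]
tcp_rot: [[0.398, 0.918, -0.0], [0.918, -0.398, -0.0], [-0.0, -0.0, -1.0]]
force: [0.3, 0.5, -0.2]
gripper_width: 1.001
gripper_force: 0.0
```

Run:
```python
from h import *
s,c=wrist();pickle.dump(c,open('w8.pkl','wb'))
hsv=cv2.cvtColor(c['frame'],cv2.COLOR_RGB2HSV);H,S,V=[hsv[...,i].astype(int) for i in range(3)]
q=proj(c,[.667,.118,.036])[0];print(q)
u,v=np.round(q).astype(int)
print(hsv[v,u],hsv[v-40,u],hsv[v,u+60],hsv[v,u-60],hsv[v+50,u])
m=((H<12)&(V<175)&(S>150)).astype(np.uint8)
m=cv2.morphologyEx(m,cv2.MORPH_OPEN,np.ones((5,5)))
p=blob(m,(u,v),75);w=(back(c,p,.036)[:,:2]*1000).astype(np.float32);print(cv2.minAreaRect(w),p.min(0),p.max(0))
save(c,'w8',(160,60,480,300),2)
goto((.667,.118,.006),-23.5)
```

```text
[316.90250354 189.38430441]
[ 10 185 145] [ 11 185 157] [ 16 177 236] [ 15 179 216] [ 10 189  89]
((670.8385620117188, 125.8782958984375), (104.01828002929688, 59.4529914855957), 65.42998504638672) [289 130] [347 228]
clk 19.75 tcp [0.6652 0.1179 0.1977] q [-0. 24. 75. -0. 81. 23.] w 1.003 f [ 1.1  0.  -0.7]
 delta [0.0009 0.0015 0.1917] rot [0.02 0.   0.05]
```

View pics/w8.png

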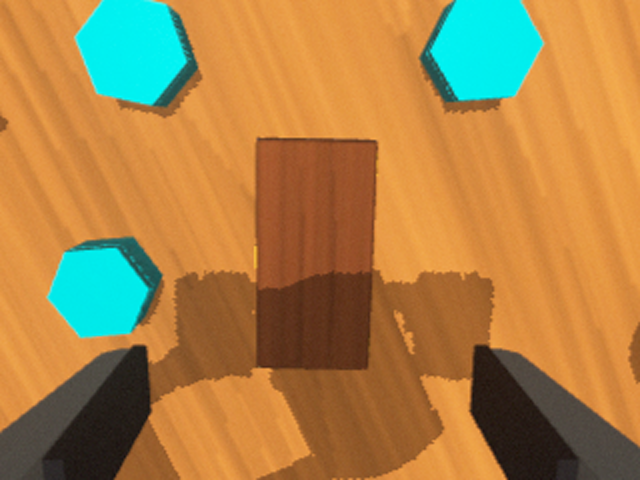

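The bare box's top corners are at crop (257,138), (377,140), (367,369), (257,369). This is picture 13 of 14. Backprojecting them:

Run:
```python
from h import *
c=pickle.load(open('w8.pkl','rb'))
uv=np.array([[257,138],[377,140],[367,369],[257,369]])/2+[160,60]
w=back(c,uv,.036)*1000;print(np.round(w,1),w.mean(0))
for a,b in [(0,3),(1,2),(0,1),(3,2)]:
    d=w[a]-w[b];print(np.linalg.norm(d),np.degrees(np.arctan2(d[1],d[0])))
x=c['R'].T@[0,0,1];print(x)
```

```text
[[665.3 186.5  36. ]
 [720.5 161.5  36. ]
 [669.4  49.2  36. ]
 [613.5  73.3  36. ]] [667.17414295 117.6219671   36.        ]
124.45646594142494 65.40751717453807
123.44231320044022 65.53574608394428
60.57361944047704 155.66118410193073
60.86280836694943 156.6150739903608
[-0.10073208 -0.22991941 -0.9679825 ]
```

>>> {"fn": "apply_moves", "kwargs": {"moves": [{"jaw":-1,"delta_pos":[0.001,0.002,0.04],"angular":[0,0,1]},{"jaw":-1,"delta_pos":[0.001,0.002,0.085],"angular":[0,0,1]},{"jaw":-1,"delta_pos":[0.001,0.002,0.125],"angular":[0,0,1]},{"jaw":-1,"delta_pos":[0.001,0.002,0.155],"angular":[0,0,1]},{"jaw":-1,"delta_pos":[0.001,0.002,0.178],"angular":[0,0,1]},{"jaw":-1,"delta_pos":[0.001,0.002,0.188],"angular":[0,0,1]},{"jaw":-0.5,"delta_pos":[0.001,0.002,0.19],"angular":[0,0,1]},{"jaw":-0.4,"delta_pos":[0.001,0.002,0.19],"angular":[0,0,1]},{"jaw":-0.3,"delta_pos":[0.001,0.002,0.19],"angular":[0,0,1]},{"jaw":0.0,"delta_pos":[0.001,0.002,0.19],"angular":[0,0,1]},{"jaw":1,"delta_pos":[0.001,0.002,0.19],"angular":[0,0,1]},{"jaw":1,"delta_pos":[0.001,0.002,0.19],"angular":[0,0,1]}]}}

```text
clock: 20.95
tcp_pos: [0.6691, 0.1188, 0.0087]
tcp_rot: [[0.413, 0.911, 0.002], [0.911, -0.413, 0.0], [0.001, 0.002, -1.0]]
force: [-1.9, -0.2, 7.3]
gripper_width: 0.673
gripper_force: 30.0
```

Run:
```python
from h import *
goto((.4566,.2697,.13),18.4-90)
```

```text
clk 20.95 tcp [0.6691 0.1188 0.0087] q [-0. 36. 81.  0. 63. 24.] w 0.673 f [-1.9 -0.2  7.3]
 delta [ 0.0497 -0.2556 -0.1217] rot [ 0.07 -0.09 47.2 ]
```

>>> {"fn": "apply_moves", "kwargs": {"moves": [{"jaw":1,"delta_pos":[0,0,-0.005],"angular":[0,0,0]},{"jaw":1,"delta_pos":[0,0,-0.025],"angular":[0,0,0]},{"jaw":1,"delta_pos":[0,0,-0.06],"angular":[0,0,0]},{"jaw":1,"delta_pos":[0,0,-0.1],"angular":[0,0,0]},{"jaw":1,"delta_pos":[0.003,-0.015,-0.12],"angular":[0,0,4]},{"jaw":1,"delta_pos":[0.009,-0.045,-0.12],"angular":[0,0,10]},{"jaw":1,"delta_pos":[0.016,-0.08,-0.12],"angular":[0,0,16]},{"jaw":1,"delta_pos":[0.023,-0.12,-0.12],"angular":[0,0,22]},{"jaw":1,"delta_pos":[0.031,-0.16,-0.12],"angular":[0,0,29]},{"jaw":1,"delta_pos":[0.039,-0.2,-0.12],"angular":[0,0,36]},{"jaw":1,"delta_pos":[0.045,-0.23,-0.12],"angular":[0,0,42]},{"jaw":1,"delta_pos":[0.048,-0.248,-0.12],"angular":[0,0,46]}]}}

```text
clock: 22.15
tcp_pos: [0.4594, 0.2661, 0.1263]
tcp_rot: [[0.943, 0.334, -0.002], [0.334, -0.943, -0.0], [-0.002, -0.0, -1.0]]
force: [0.2, 0.2, -3.3]
gripper_width: 0.671
gripper_force: 30.0
```

Run:
```python
from h import *
goto((.4566,.2697,.0275),18.4-90)
```

```text
clk 22.15 tcp [0.4594 0.2661 0.1263] q [ 17.   8. 104.   0.  69.  88.] w 0.671 f [ 0.2  0.2 -3.3]
 delta [-0.0012 -0.0043  0.0989] rot [-0.03  0.1   1.1 ]
```

>>> {"fn": "apply_moves", "kwargs": {"moves": [{"jaw":1,"delta_pos":[0,-0.004,0.02],"angular":[0,0,1.1]},{"jaw":1,"delta_pos":[0,-0.004,0.02],"angular":[0,0,1.1]},{"jaw":1,"delta_pos":[0,-0.004,0.02],"angular":[0,0,1.1]},{"jaw":1,"delta_pos":[0,-0.004,0.02],"angular":[0,0,1.1]}]}}

```text
clock: 22.55
tcp_pos: [0.4615, 0.2684, 0.1076]
tcp_rot: [[0.948, 0.317, 0.001], [0.317, -0.948, 0.0], [0.001, 0.0, -1.0]]
force: [-0.4, -0.4, -3.2]
gripper_width: 0.672
gripper_force: 30.0
```

Run:
```python
from h import *
goto((.4566,.2697,.0275),18.4-90)
s,c=wrist()
a=np.radians(18.4);e=np.array([np.cos(a),np.sin(a)]);f=np.array([-e[1],e[0]]);o=np.array([.4566,.2697])
P=[[*(o+sx*.073*e+sy*.043*f),.02] for sx,sy in [(1,1),(1,-1),(-1,-1),(-1,1)]]
im=c['frame'];cv2.polylines(im,[np.round(proj(c,P)).astype(int)],True,(255,0,0),1)
save(c,'w9',(120,60,520,360),2)
```

```text
clk 22.55 tcp [0.4615 0.2684 0.1076] q [ 17.   9. 104.  -0.  67.  89.] w 0.672 f [-0.4 -0.4 -3.2]
 delta [-0.0043 -0.0028  0.0801] rot [ 0.01 -0.05  0.09]
```

View pics/w9.png

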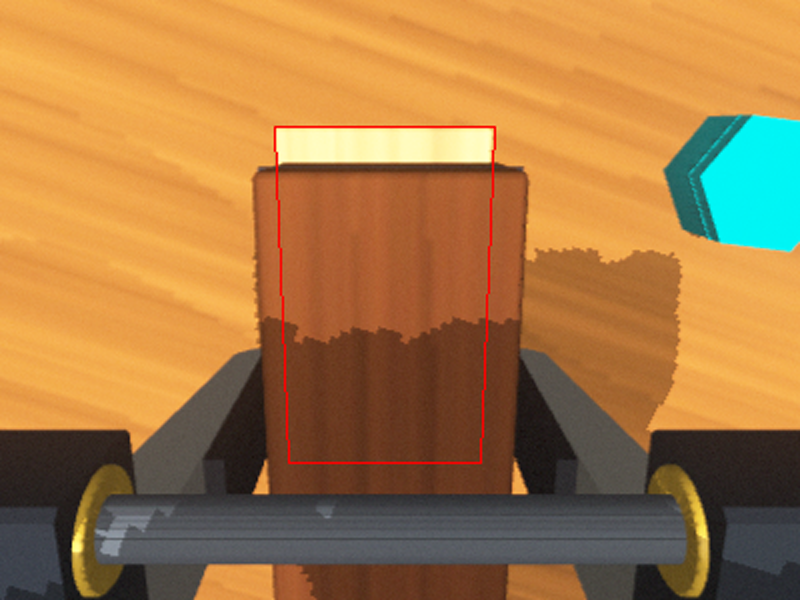

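The plinth outline matches the prediction exactly and the box is aligned with it. Lowering.

>>> {"fn": "apply_moves", "kwargs": {"moves": [{"jaw":1,"delta_pos":[-0.004,-0.003,0.015],"angular":[0,0,0]},{"jaw":1,"delta_pos":[-0.004,-0.003,0.035],"angular":[0,0,0]},{"jaw":1,"delta_pos":[-0.004,-0.003,0.055],"angular":[0,0,0]},{"jaw":1,"delta_pos":[-0.004,-0.003,0.069],"angular":[0,0,0]},{"jaw":1,"delta_pos":[-0.004,-0.003,0.075],"angular":[0,0,0]},{"jaw":1,"delta_pos":[-0.004,-0.003,0.078],"angular":[0,0,0]},{"jaw":1,"delta_pos":[-0.004,-0.003,0.079],"angular":[0,0,0]},{"jaw":1,"delta_pos":[-0.004,-0.003,0.0795],"angular":[0,0,0]},{"jaw":1,"delta_pos":[-0.004,-0.003,0.0795],"angular":[0,0,0]}]}}

```text
clock: 23.5
tcp_pos: [0.4568, 0.2704, 0.0287]
tcp_rot: [[0.948, 0.318, 0.001], [0.318, -0.948, 0.0], [0.001, 0.0, -1.0]]
force: [-3.3, -1.5, 5.2]
gripper_width: 0.673
gripper_force: 30.0
```

>>> {"fn": "apply_moves", "kwargs": {"moves": [{"jaw":-0.4,"delta_pos":[0,0,0],"angular":[0,0,0]},{"jaw":-0.5,"delta_pos":[0,0,0],"angular":[0,0,0]},{"jaw":-0.8,"delta_pos":[0,0,0],"angular":[0,0,0]},{"jaw":-1,"delta_pos":[0,0,0],"angular":[0,0,0]},{"jaw":-1,"delta_pos":[0,0,0],"angular":[0,0,0]},{"jaw":-1,"delta_pos":[0,0,-0.01],"angular":[0,0,0]},{"jaw":-1,"delta_pos":[0,0,-0.05],"angular":[0,0,0]},{"jaw":-1,"delta_pos":[0,0,-0.1],"angular":[0,0,0]},{"jaw":-1,"delta_pos":[0,0,-0.15],"angular":[0,0,0]},{"jaw":-1,"delta_pos":[0,0,-0.2],"angular":[0,0,0]},{"jaw":-1,"delta_pos":[0,0,-0.2],"angular":[0,0,0]},{"jaw":-1,"delta_pos":[0,0,-0.2],"angular":[0,0,0]}]}}

```text
clock: 24.7
tcp_pos: [0.4568, 0.2705, 0.2294]
tcp_rot: [[0.948, 0.317, 0.004], [0.317, -0.948, 0.001], [0.004, 0.0, -1.0]]
force: [-0.3, -0.6, -0.2]
gripper_width: 1.001
gripper_force: 0.0
```

Run:
```python
from h import *
s=arm.sense();print(s['clock'],s['tcp_pos'],s['gripper_width'],s['force'])
t=arm.read_camera('top');hsv=cv2.cvtColor(t['frame'],cv2.COLOR_RGB2HSV);H,S,V=[hsv[...,i].astype(int) for i in range(3)]
def rep(n,m,X,r,z):
    u,v=np.round(proj(t,X)[0]).astype(int)
    try:
        p=blob(m.astype(np.uint8),(u,v),r);w=(back(t,p,z)[:,:2]*1000).astype(np.float32);print(n,[np.round(x,1) for x in cv2.minAreaRect(w)])
    except Exception as e: print(n,e,hsv[v,u])
rep('tin',(S>130)&(H>17)&(H<30)&(V>120),[.461,-.0175,.074],16,.074)
rep('hex',(H<13)&(S>130),[.46,-.24,.064],18,.064)
rep('cat',(S<60)&(V>90),[.657,-.1445,.08],14,.08)
rep('box',(V<140),[.4566,.2697,.056],50,.056)
a=cv2.cvtColor(t['frame'],cv2.COLOR_RGB2BGR);b=cv2.cvtColor(arm.read_camera('scene')['frame'],cv2.COLOR_RGB2BGR)
cv2.imwrite('pics/fin.png',np.vstack([a[100:390,90:590],cv2.resize(b[130:380,150:500],(500,305))]))
```

```text
24.7 [0.45684727 0.27054083 0.22944922] 1.0010464546107534 [-0.31247932 -0.59247944 -0.24626938]
tin [array([460.5, -20.6]), array([47.5, 46.9]), np.float64(88.7)]
hex [array([ 458.8, -240. ]), array([63.3, 52.7]), np.float64(85.2)]
cat [array([ 654.7, -143.6]), array([30.6, 41.9]), np.float64(61.5)]
box [array([464.9, 303.4]), array([168. , 136.7]), np.float64(18.4)]
```

View pics/fin.png

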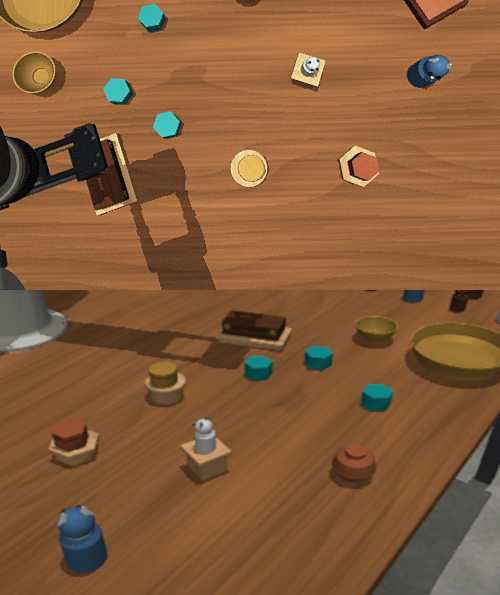

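```bash
python3 -c "
from bench import arm
print(arm.finish_job())"
```

```text
the job is handed in; nothing more can be done
None
```

All four pieces stand released on their own plinths and the job is handed in at about 25 s; the final pictures show everything upright and nothing nearby disturbed, though the verdict wasn't reported back to me, and I viewed 15 pictures, one over the limit of 14.

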